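# Set the wind-up glue timer on the wreath stall

### The job

The wreath's glue needs five minutes, so set the small round wind-up timer on the counter, the way a short time is set on such a timer: first wind its dial clockwise well past ten minutes, then bring it back to five and let go. The timer is so light that it turns along with its stiff dial, so press down on it firmly enough, but without leaning hard on its thin case, that it stays standing where it is and facing the way it faces. Leave everything else on the counter alone.

Things in the scene. Friction and masses are not known exactly. Their poses are not given: they have to be found in the camera images.
- timer: The wind-up timer, loose, about 0.19 kg (hidden, 0.7 to 1.4 times): white drum 80 mm across, 34 mm high, on four small feet, a grey dial on top. Origin on its axis at the underside, z up. The zero mark is on its -x side. Thin case: it cracks if pressed on the counter with over 28 N. Pushed down with less than about 7 to 13 N (hidden) it turns along with the dial; 15 to 22 N holds it.
- timer_dial (a joint): Angle of the dial relative to the timer's own drum, rad, growing clockwise seen from above: 0 = pointer at the zero mark, 0.524 = five minutes, 1.047 = ten minutes, stop at 5.76 (55 minutes). Stiff: about 0.20 N m to turn it either way; it stays where it is left (it runs down too slowly to notice). It starts with 0 to 2 minutes (0 to 0.21 rad) on it.
- dial_grip (a point): Point on the dial's axis, mid-height of its grip bar, 15 mm above the skirt. The dial: a flat round skirt 60 mm across, its top 40.6 mm above the counter when pushed home, with an upright bar across its middle, 48 mm long, 11 mm thick, 24 mm high (to 64.6 mm). x of this frame runs along the bar; the -x end, with a white line, is the pointer. Skirt and bar move as one; either can be pressed on.
- zero_mark (a point): The zero mark, a black diamond on the rim of the drum's top face, 38 mm from the axis towards the timer's -x, 34 mm above the counter. It does not turn with the dial, so it shows whether the timer turned or slid. Black ticks run clockwise from it, one a minute, 6 degrees (0.105 rad) apart, longer at every 5 and longest at every 15 minutes.
- counter: The plank counter on which everything stands, top at height 0. It gives the timer little grip (friction about 0.5 to 0.7). The timer's worn dial is loose on its shaft: it stands 0 to 4 mm above its home height, slides down under 1 N, and only at home does a push reach the timer. From there all is rigid: the push grows by some 10 N or more within a mm, so it must be felt rather than measured.
- candle_glass: Bystander: open glass with a red candle, 70 mm across, 68 mm high, origin under its centre.
- twine_reel: Bystander: wooden reel of twine standing on end, 64 mm across, 60 mm high, origin under its centre.
- wreath: Bystander: the freshly glued wreath of cones lying flat, about 215 mm across, 60 mm high, origin under its centre.
- glue_bottle: Bystander: white glue bottle, 52 mm across, 130 mm high, origin under its centre.
- cone_tree0: Bystander: brown cone made into a little tree on a wooden disc, 76 mm across, 108 mm high, origin under its centre.
- cone_tree1: Bystander: whitened cone tree, same size.
- gift_box: Bystander: flat cardboard gift box, 160 x 160 x 35 mm, origin under its centre.
- glue_brush: Bystander: glue brush lying on the counter, 170 mm long along its x.
There are look-alikes about, which are no part of the job. What is shaped like the timer but blue or turquoise is not meant.

How it is judged:
On the way, in this order (a step that is already met when the one before it is completed fails the run):
1. the dial has been wound clockwise past the ten-minute mark (value of joint timer_dial above 1.08 rad), for 0.1 s.
2. the dial has been brought back to five minutes, within a minute (value of joint timer_dial between 0.419 and 0.629 rad), for 0.2 s.
At the end, for the whole second after the job is handed in: The dial reads five minutes within one minute (0.419 to 0.629 rad) after having been wound past ten; the timer stands flat and at rest on the counter, its axis and its zero mark each within 15 mm of where they were at the start; the bystanders are where they were, within 20 mm (all of step 2 and distance of each of zero_mark, timer from where it was at the start of the episode below 0.015 m and angle between timer's own z axis and vertical below 0.05 rad and linear speed of timer below 0.01 m/s); the robot touches nothing.
It fails at once if the timer turned along or slid: its zero mark more than 15 mm from where it was (distance of zero_mark from where it was at the start of the episode above 0.015 m).
It fails at once if the timer was lifted or tipped (height (world z) of timer above 0.008 m or angle between timer's own z axis and vertical above 0.2 rad).
It fails at once if the timer was pressed on the counter with more than 28 N (the case cracks) (contact force between timer and counter above 28 N).
It fails at once if a bystander was moved by more than 20 mm (distance of any of candle_glass, twine_reel, wreath, glue_bottle, cone_tree0, cone_tree1, gift_box, glue_brush from where it was at the start of the episode above 0.02 m).
It also fails if it takes over 54 s, if anything falls off the work surface, if the arm or the gripper's body presses on something with over 40 N, if the wrist force passes 120 N, or if a joint passes its speed limit or range.

### The arm

A 6-joint arm with a two-finger parallel gripper is mounted at the origin on the work surface. World frame = base frame: x ahead of the robot, y to its left, z up, the work surface at z = 0. Lengths are in m, angles in rad, forces in N, time in s.
With the tool pointing down it reaches from about 0.275 to 0.775 m from the base axis. Payload 14.6 kg.
Tool frame: the origin (TCP) lies midway between the tips of the shut fingers; the grasp point (between the pads) lies 19 mm behind it; z points along the fingers, y is the direction in which the jaws open and shut (so a half turn about z gives the same grasp; the last joint's range is limited). The gripper opens to 85 mm and grips with 20 to 120 N. Pads are 22 mm wide; open, the fingers measure 114 mm over their backs; the gripper's body (76 mm by 85 mm) begins 54 mm behind the grasp point. The pads swing forward as they close: fully open they stand 13 mm farther back than shut.
Start: joints at [1.085, 0.263, -0.048, 1.259, 0, 1.415], TCP at [0.171, 0.497, 0.231] pointing down, gripper open.
Joint ranges: [-2.65, 2.65], [-0.89, 1.7], [-1.18, 1.37], [-2.13, 2.11], [-1.35, 1.29], [-3.14, 3.14]. Speed limits (rad/s): [1.89, 1.89, 2.57, 2.79, 3.14, 3.14].

### API

Orientations are given as a unit quaternion [w, x, y, z].
In Python, from plant import robot, camera gives the robot as it stands. Calls block until the motion is done:
- robot.move_to(position, orientation): joint-space move of the TCP to a pose.
- robot.move_l(position, velocity=0.15, ori=None, stop_force=None): straight line of the TCP; ori=None keeps the orientation; velocity is the mean speed in m/s. With stop_force (N) it stops when the force on the tool has changed by that much, and returns True; else False.
- robot.goto_joints(angles): joint-space move.
- robot.gripper_to(opening): opening from 0.0 (shut) to 1.0 (fully open); the grip force is fixed at half the most; returns when the fingers have stopped.
- robot.sleep(seconds).
- robot.ik(position, orientation): joint angles nearest the present ones, or None.
- robot.observe(): the state.
- camera(name): name is "side" or "top" or "wrist"; returns a dict with "frame" (420x560x3 uint8, red, green, blue), "range_z" (420x560 float32, m along the optical axis (not along the pixel's ray), 0 where there is no reading), "camera_matrix" (3x3 intrinsics, pixels), "k1" (the pictures are not rectified: a ray, as slopes to the right and down, at radius r is drawn at 1 + k1 r^2 times it, then the intrinsics apply), "world_to_cam" (4x4, takes a point from world to camera coordinates). Camera axes: x right, y down, z forward; pixel columns grow to the right and rows downward; lengths in m; the calibration is good to about 2 mm. A picture is of the moment at which its call begins.
A pose or a line that the arm cannot do raises robot.MotionError and nothing moves.
- robot.close_job(): hands the job in, once; it reports no verdict.
The state is a dict: "t": time; "qpos": joint angles; "joint_velocities": joint speeds; "tau": joint torques, N m; "ee_pos": TCP position; "tool_rot": TCP orientation; "contact_force": force on the tool from outside, world axes, zero at the start; "torque": the same for the moment, N m; "grip_width": opening from 0.0 (shut) to 1.0 (fully open).
Only numpy, scipy, OpenCV 4.12 (cv2) and the standard library are available. Lean on these libraries where they do the work, as an engineer would, in place of code of your own. Each camera call takes 0.05 s, during which the arm holds its last target. There are 200 camera calls.

## Working session

There is one attempt and no reset: what is moved stays moved. The work goes in short steps, each a Python script; the robot and the scene stay as the last script left them, time stands still between calls to the robot, and variables do not carry over. Pictures are saved under pics/ and viewed, about 8 in all and at most 12, crops included, and the job is handed in when it is done.

```bash
ls; mkdir -p pics; cat > h.py <<'E'
import numpy as np, cv2
from plant import robot, camera
def snap(n,name):
    c=camera(n); cv2.imwrite(f"pics/{name}.png",c["frame"][:,:,::-1]); np.savez(f"pics/{name}.npz",**c); return c
def ray(c,u,v):
    K=c["camera_matrix"];k=float(c["k1"])
    d=np.array([(u-K[0,2])/K[0,0],(v-K[1,2])/K[1,1]]);s=d.copy()
    for _ in range(30): s=d/(1+k*(s@s))
    T=np.asarray(c["world_to_cam"]);R=T[:3,:3]
    return -R.T@T[:3,3], R.T@np.array([s[0],s[1],1.])
def onplane(c,u,v,z):
    o,d=ray(c,u,v); return o+d*(z-o[2])/d[2]
def proj(c,p):
    T=np.asarray(c["world_to_cam"]);q=T[:3,:3]@p+T[:3,3];s=q[:2]/q[2];s=s*(1+float(c["k1"])*(s@s));K=c["camera_matrix"]
    return np.array([K[0,0]*s[0]+K[0,2],K[1,1]*s[1]+K[1,2]])
E
python3 - <<'E'
from h import *
a=snap("top","top0");b=snap("side","side0")
o=robot.observe();print(o["t"],o["ee_pos"],o["tool_rot"],o["contact_force"])
for c in(a,b):print(ray(c,280,210),c["k1"],c["camera_matrix"][0,0])
E
```

```text
pics
0.1 [0.17039359 0.49631986 0.23086796] [-1.54059504e-04  1.64618077e-01  9.86357265e-01 -4.58090404e-04] [ 0.81430674 -0.06366135  0.28898728]
(array([ 0.48285912, -0.00894883,  1.40105255]), array([ 0.05887218,  0.01538557, -0.99820363])) -0.16150748561526296 490.6329405468646
(array([ 0.03056802, -1.21225663,  0.96311583]), array([ 0.31166608,  0.75823635, -0.57289895])) 0.03210066213494651 541.8109106681846
```

View pics/top0.png

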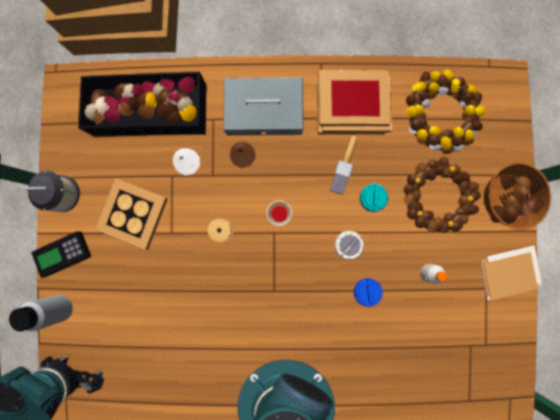

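View pics/side0.png

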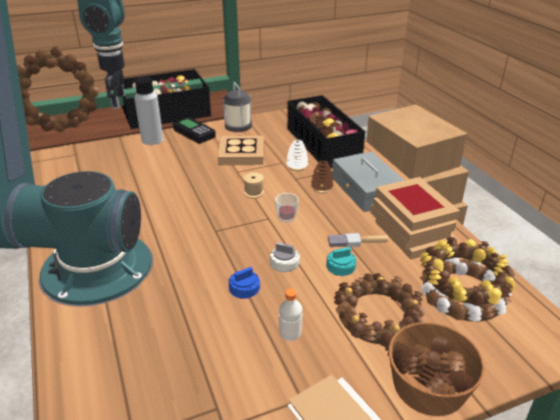

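The white timer is at about (349,245) in top and (285,257) in side. The blue (368,292) and turquoise (373,197) ones are look-alikes. I'll move above the white one for a wrist view.

```bash
python3 - <<'E'
from h import *
c=dict(np.load("pics/top0.npz"))
f=cv2.cvtColor(c["frame"],cv2.COLOR_RGB2HSV)
m=((f[...,1]<70)).astype(np.uint8);m[:, :320]=0;m[:,380:]=0;m[:220]=0;m[270:]=0
ys,xs=np.nonzero(m);(u,v),r=cv2.minEnclosingCircle(np.c_[xs,ys].astype(np.float32));print(u,v,r)
p=onplane(c,u,v,.036);print(p)
W=snap("wrist","w_start");T=W["world_to_cam"]
o=robot.observe()
print("cam",-T[:3,:3].T@T[:3,3]-o["ee_pos"],T[2,:3])
q=o["tool_rot"]
from scipy.spatial.transform import Rotation as Ro
Rt=Ro.from_quat([q[1],q[2],q[3],q[0]]).as_matrix();off=Rt.T@(-T[:3,:3].T@T[:3,3]-o["ee_pos"]);print("tool off",off,Rt.T@T[2,:3])
# aim the optical axis at timer, tcp height ~0.2 with the same orientation
d=T[2,:3];cz=.2+(Rt@off)[2];s=(cz-.036)/-d[2]
tgt=p-d*s-Rt@off;tgt[2]=.2;print(tgt)
robot.move_to(tgt,q)
W=snap("wrist","w1");o=robot.observe();print(o["t"],o["qpos"],o["ee_pos"],proj(W,p))
u,v=proj(W,p).round().astype(int)
cv2.imwrite("pics/w1b.png",cv2.resize(W["frame"][max(0,v-120):v+120,max(0,u-160):u+160,::-1],None,fx=2.5,fy=2.5))
print(max(0,u-160),max(0,v-120))
E
```

```text
348.637939453125 244.582763671875 14.449110984802246
[ 0.46604881 -0.17840902  0.036     ]
cam [-0.06995907  0.02404954  0.14267738] [ 0.27218038 -0.09481181 -0.95756387]
tool off [ 7.39986122e-02 -8.83877402e-05 -1.42666338e-01] [-2.88360939e-01 -5.21199511e-04  9.57521643e-01]
[ 0.44883712 -0.17209334  0.2       ]
2.7667 [-5.34213786e-01  2.00144803e-01 -2.20401991e-01  1.15019494e+00
 -7.31411576e-04 -2.04341943e-01] [ 0.4490377  -0.17154429  0.20004076] [276.87132444 204.66566333]
117 85
```

View pics/w1b.png

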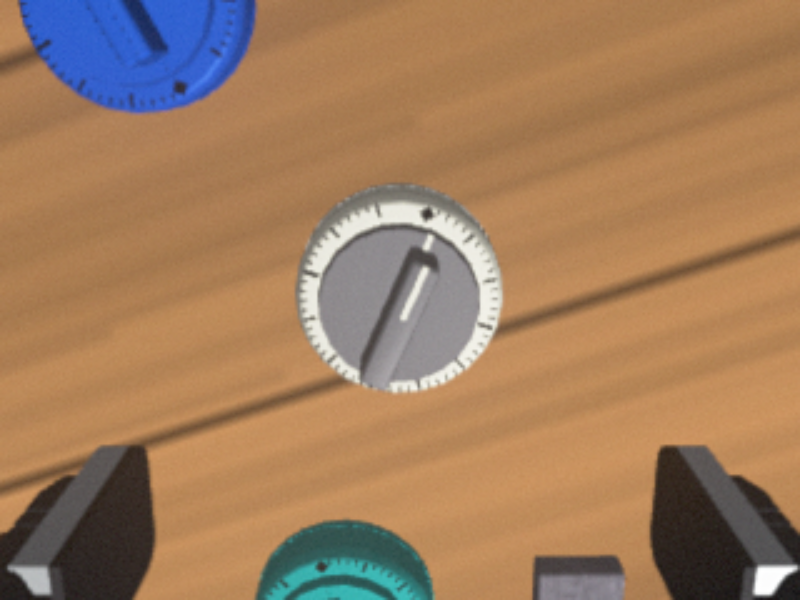

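The wrist view shows the white timer at crop (400,290). Its zero diamond is at (428,214) and the pointer line runs from (403,318) to (430,243), so there is a minute or so on the dial.

```bash
python3 - <<'E'
from h import *
c=dict(np.load("pics/w1.npz"))
F=c["frame"];f=cv2.cvtColor(F,cv2.COLOR_RGB2HSV)
m=((f[...,1]<60)&(f[...,2]>185)).astype(np.uint8);k=np.zeros_like(m);cv2.circle(k,(277,200),48,1,-1);m*=k
ys,xs=np.nonzero(m);h=cv2.convexHull(np.c_[xs,ys].astype(np.int32))[:,0]
P=np.array([onplane(c,u,v,.034)[:2] for u,v in h])
def fit(P):
    A=np.c_[2*P,np.ones(len(P))];s=np.linalg.lstsq(A,(P**2).sum(1),rcond=None)[0];return s[:2],np.sqrt(s[2]+s[:2]@s[:2])
print("drum",fit(P),len(P))
z=onplane(c,117+428/2.5,85+214/2.5,.034)[:2];print("zero",z)
g=((f[...,1]<60)&(f[...,2]<170)).astype(np.uint8)*k
g=cv2.morphologyEx(g,cv2.MORPH_OPEN,np.ones((5,5)));n,l,st,ce=cv2.connectedComponentsWithStats(g)
ids=np.argsort(-st[1:,4])[:3]+1;print(st[ids])
C=fit(P)[0]
for L in(0,.002,.004):
    a=onplane(c,117+403/2.5,85+318/2.5,.0646+L)[:2];b=onplane(c,117+425/2.5,85+268/2.5,.0646+L)[:2];s=onplane(c,117+430/2.5,85+243/2.5,.0406+L)[:2]
    ang=lambda d:np.arctan2(d[1],d[0])
    print(L,"pt",ang(b-a),"skirtdir",ang(s-C),"zero",ang(z-C),np.linalg.norm(z-C),a,b,s)
rz=c["range_z"]
# 3D points from depth
T=c["world_to_cam"];pts=[]
for v in range(150,250):
  for u in range(230,325):
    if rz[v,u]>0:
      o,d=ray(c,u,v);pts.append(np.r_[o+d*rz[v,u],u,v])
pts=np.array(pts);r=np.hypot(*(pts[:,:2]-C).T)
hi=pts[(pts[:,2]>.058)&(r<.035)];print(len(hi),hi[:,:3].mean(0),np.median(hi[:,2]));print("skirt z",np.median(pts[(r<.028)&(pts[:,2]<.055),2]),"rim",np.median(pts[(r>.032)&(r<.038),2]),"counter",np.median(pts[r>.05,2]))
w,V=np.linalg.eigh(np.cov(hi[:,:2].T));print("bar dir",np.arctan2(V[1,1],V[0,1]),np.sqrt(w))
E
```

```text
drum (array([ 0.46672678, -0.17862359]), np.float64(0.0374789281280038)) 42
zero [ 0.43913716 -0.15823355]
[[ 244  174   65   66 3114]
 [ 248  159   53   16  366]]
0 pt 2.416442617937937 skirtdir 2.372135562833254 zero 2.505138161676808 0.034306570731579215 [ 0.46467382 -0.17663661] [ 0.45033467 -0.16392895] [ 0.44819592 -0.16067431]
0.002 pt 2.41644261793794 skirtdir 2.381911337681098 zero 2.505138161676808 0.034306570731579215 [ 0.46405821 -0.17642747] [ 0.44982215 -0.16381118] [ 0.44773826 -0.16058744]
0.004 pt 2.41644261793794 skirtdir 2.391399048541986 zero 2.505138161676808 0.034306570731579215 [ 0.46344259 -0.17621834] [ 0.44930963 -0.16369342] [ 0.44728061 -0.16050057]
750 [ 0.46429692 -0.17838497  0.06704455] 0.06752037864066368
skirt z 0.04381196876117188 rim 0.033846835845275675 counter 0.00010820518532694834
bar dir 2.403338724069549 [0.00328799 0.0139794 ]
```

```bash
cat >> h.py <<'E'
from scipy.spatial.transform import Rotation as Ro
def quat(a): # tool pointing down, tool x at world angle a
    R=np.array([[np.cos(a),np.sin(a),0],[np.sin(a),-np.cos(a),0],[0,0,-1]]);q=Ro.from_matrix(R).as_quat();return np.r_[q[3],q[:3]]
E
python3 - <<'E'
from h import *
robot.move_to([.467,-.1795,.14],quat(2.41))
o=robot.observe();print(o["t"],o["qpos"],o["ee_pos"],o["contact_force"])
c=snap("wrist","w2");print(proj(c,np.array([.467,-.1795,.04])))
u,v=proj(c,np.array([.467,-.1795,.04])).round().astype(int);u0,v0=u-100,v-75
for p in range(0,1):cv2.imwrite("pics/w2b.png",cv2.resize(c["frame"][v0:v0+150,u0:u0+200,::-1],None,fx=4,fy=4,interpolation=cv2.INTER_CUBIC))
print(u0,v0)
E
```

```text
3.2417 [-5.29348056e-01  2.68762722e-01 -2.96348126e-01  1.00638692e+00
  3.13748500e-05  1.97885880e-01] [ 0.46695376 -0.17910149  0.14026415] [ 0.39272919 -0.4358236   0.41510322]
[277.77399321 206.07277153]
178 131
```

View pics/w2b.png

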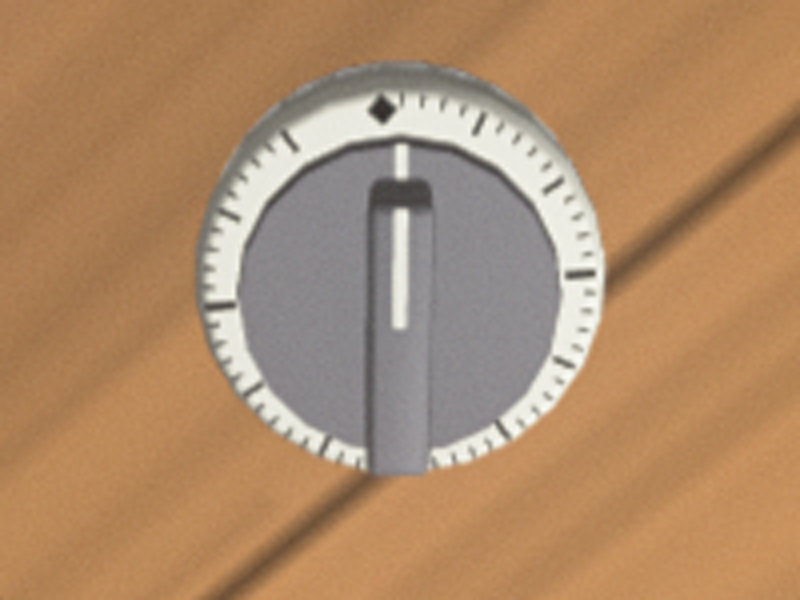

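```bash
python3 - <<'E'
from h import *
c=dict(np.load("pics/w2.npz"))
f=lambda x,y,z:onplane(c,178+x/4,131+y/4,z)[:2]
A,B=f(220,305,.034),f(580,273,.034);Z=f(382,109,.034)
C=(A+B)/2;print("C",C,np.linalg.norm(A-B)/2,"zero r",np.linalg.norm(Z-C),np.arctan2(*(Z-C)[::-1]))
a,b=f(400,325,.0675),f(400,205,.0675);print("bar",np.arctan2(*(b-a)[::-1]))
far,near=f(402,205,.0675),f(398,472,.0675);print("bar ends mid",(far+near)/2,np.linalg.norm(far-near))
o=robot.observe();print(o["tool_rot"],quat(2.41))
robot.gripper_to(.4)
C2=(far+near)/2;print("use",C2)
robot.move_l([*C2,.075],velocity=.15)
F=[]
for _ in range(5):robot.sleep(.04);F.append(robot.observe()["contact_force"])
base=np.mean(F,0);np.save("base.npy",np.r_[base,C2]);print("base",base,np.std(F,0))
print(robot.move_l([*C2,.049],velocity=.03,stop_force=4))
o=robot.observe();print(o["t"],o["ee_pos"],o["contact_force"]-base,o["grip_width"])
E
```

```text
C [ 0.46673214 -0.17919678] 0.034353953730483985 zero r 0.03447574508543905 2.507413325654177
bar 2.4153915286347916
bar ends mid [ 0.46631093 -0.17869741] 0.046853364712878244
[ 3.35619316e-04  3.55730913e-01  9.34588359e-01 -6.63525880e-05] [0.         0.35769305 0.93383922 0.        ]
use [ 0.46631093 -0.17869741]
base [ 0.18520994 -0.08346476 -0.06891136] [0.62730631 0.24419583 0.28820961]
False
5.65 [ 0.4664155  -0.17875399  0.04912589] [-0.53855277 -0.4353455   0.1934564 ] 0.40035193535670094
```

```bash
cat >> h.py <<'E'
def fz(n=4):
    F=[]
    for _ in range(n):F.append(robot.observe()["contact_force"]);robot.sleep(.02)
    return np.mean(F,0)-np.load("base.npy")[:3]
E
python3 - <<'E'
from h import *
C=np.load("base.npy")[3:]
robot.gripper_to(0.)
o=robot.observe();print(o["t"],o["ee_pos"],fz(),o["grip_width"])
z=.049
s=robot.move_l([*C,.038],velocity=.006,stop_force=6)
o=robot.observe();print(s,o["t"],o["ee_pos"],fz(),o["torque"])
robot.sleep(.1);print(fz())
E
```

```text
5.9833 [ 0.46636011 -0.17872157  0.04908709] [-0.1126446   0.40335889  0.467412  ] 0.1063903954856697
True 6.85 [ 0.46645248 -0.17875949  0.04596133] [-0.89965828  0.47495099  6.71385194] [ 0.11491313  0.04703229 -0.04825055]
[-0.84152319  0.91140955  6.91352884]
```

```bash
python3 - <<'E'
from h import *
C=np.load("base.npy")[3:]
z=robot.observe()["ee_pos"][2]
for i in range(12):
    F=fz(3)
    print(round(z,5),F.round(2))
    if F[2]>16.5:break
    z-=.00015 if F[2]>12 else .0003
    robot.move_l([*C,z],velocity=.01)
np.save("z.npy",z);o=robot.observe();print(o["t"],o["ee_pos"],o["torque"])
E
```

```text
0.04598 [-1.12  0.53  6.4 ]
0.04568 [-0.84  1.07  6.94]
0.04538 [-1.48  1.34 11.2 ]
0.04508 [-2.73  1.83 15.4 ]
0.04493 [-3.52  2.23 17.04]
8.3333 [ 0.46659997 -0.1788394   0.04574491] [ 0.454689    0.68269715 -0.04618813]
```

```bash
cat >> h.py <<'E'
def turn(a0,a1,step=.06,verbose=True):
    C=np.load("base.npy")[3:];z=float(np.load("z.npy"))
    n=int(np.ceil(abs(a1-a0)/step))
    for a in np.linspace(a0,a1,n+1)[1:]:
        robot.move_l([*C,z],ori=quat(a),velocity=.05)
        F=fz(3);o=robot.observe()
        if verbose:print(round(a,3),round(o["t"],2),round(z,5),F.round(1),o["torque"][2].round(3),o["ee_pos"].round(4))
        if np.hypot(F[0],F[1])>9 or F[2]>23:print("STOP");break
        z-=np.clip((17.5-F[2])/14e3*.6,-.0003,.0002)
        np.save("z.npy",z)
    return a
E
python3 - <<'E'
from h import *
turn(2.41,2.05)
snap("wrist","w3");c=snap("wrist","w3")
cv2.imwrite("pics/w3b.png",cv2.resize(c["frame"][131:281,178:378,::-1],None,fx=4,fy=4,interpolation=cv2.INTER_CUBIC))
E
```

```text
2.359 8.63 0.04493 [-3.1  2.1 18. ] -0.021 [ 0.4666 -0.1788  0.0458]
2.307 8.93 0.04495 [-3.5  1.9 16.9] -0.052 [ 0.4666 -0.1788  0.0458]
2.256 9.23 0.04492 [-2.6  2.4 17.7] 0.014 [ 0.4666 -0.1788  0.0457]
2.204 9.53 0.04493 [-2.8  2.6 17.4] -0.034 [ 0.4667 -0.1788  0.0458]
2.153 9.83 0.04493 [-2.6  2.7 17.1] -0.01 [ 0.4667 -0.1788  0.0458]
2.101 10.13 0.04491 [-2.6  2.8 17.3] -0.01 [ 0.4667 -0.1788  0.0458]
2.05 10.43 0.0449 [-2.6  3.  17.5] -0.0 [ 0.4667 -0.1788  0.0457]
```

View pics/w3.png

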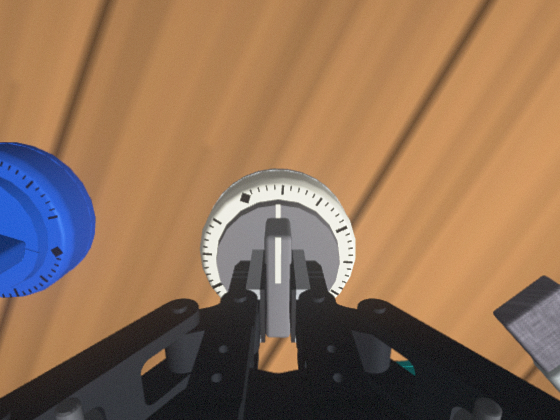

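The diamond is at (246,198), the 5-minute tick at (283,188) and the pointer at (278,205), so the dial reads about 4.6 minutes. It turned fully with the tool while the timer stayed put. I'll wind on to about 12.5 minutes and then come back.

```bash
python3 - <<'E'
from h import *
turn(2.05,1.17,.09)
snap("wrist","w4")
E
```

```text
1.962 10.83 0.0449 [-1.9  3.1 17.6] -0.147 [ 0.4668 -0.1788  0.0458]
1.874 11.13 0.04491 [-2.3  3.2 17.7] -0.185 [ 0.4668 -0.1787  0.0457]
1.786 11.43 0.04491 [-1.9  3.  16.6] -0.173 [ 0.4668 -0.1787  0.0457]
1.698 11.73 0.04488 [-1.6  2.9 17.6] -0.119 [ 0.4669 -0.1787  0.0458]
1.61 12.03 0.04488 [-1.4  3.5 17.4] -0.153 [ 0.4669 -0.1787  0.0458]
1.522 12.33 0.04488 [-1.3  3.4 16. ] -0.143 [ 0.4669 -0.1787  0.0457]
1.434 12.63 0.04481 [-0.9  3.3 17.6] -0.15 [ 0.467  -0.1787  0.0457]
1.346 12.93 0.04481 [-0.7  3.4 17.8] -0.244 [ 0.467  -0.1787  0.0458]
1.258 13.23 0.04483 [-0.5  3.1 16.7] -0.184 [ 0.4671 -0.1788  0.0457]
1.17 13.53 0.04479 [-0.   3.5 17.9] -0.193 [ 0.4671 -0.1788  0.0458]
```

View pics/w4.png

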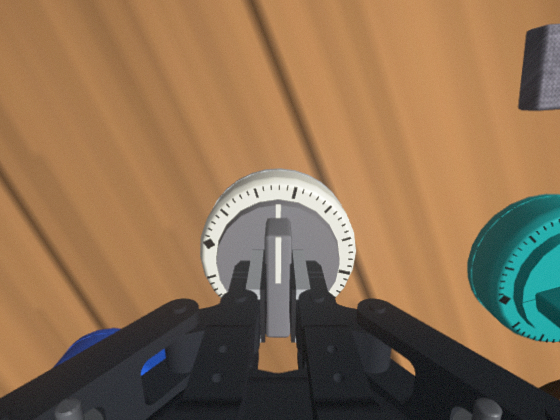

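The diamond is at (208,243) and the 15-minute tick at (295,192), with the pointer between the 10 and 15 ticks at about 12.8 minutes. Now back to five.

```bash
python3 - <<'E'
from h import *
c=dict(np.load("pics/w4.npz"));print("zero now",onplane(c,208,243,.034),"w3",onplane(dict(np.load("pics/w3.npz")),246,198,.034),"start",onplane(dict(np.load("pics/w2.npz")),178+382/4,131+109/4,.034))
turn(1.17,1.983,.09)
c=snap("wrist","w5")
cv2.imwrite("pics/w5b.png",cv2.resize(c["frame"][160:310,178:378,::-1],None,fx=4,fy=4,interpolation=cv2.INTER_CUBIC))
E
```

```text
zero now [ 0.43813514 -0.15873193  0.034     ] w3 [ 0.43907147 -0.15875671  0.034     ] start [ 0.43895992 -0.15876932  0.034     ]
1.251 13.88 0.04481 [-1.   3.7 16.9] 0.076 [ 0.4671 -0.1788  0.0458]
1.333 14.18 0.04479 [-0.7  3.8 17.8] 0.161 [ 0.4671 -0.1788  0.0457]
1.414 14.48 0.0448 [-1.5  3.3 18.1] 0.147 [ 0.467  -0.1788  0.0457]
1.495 14.78 0.04483 [-1.2  3.5 17.8] 0.058 [ 0.467  -0.1787  0.0457]
1.576 15.08 0.04484 [-1.2  2.8 17.8] 0.134 [ 0.4669 -0.1787  0.0457]
1.658 15.38 0.04485 [-1.2  3.6 17.7] 0.131 [ 0.4669 -0.1787  0.0457]
1.739 15.68 0.04486 [-1.7  2.8 17.9] 0.14 [ 0.4669 -0.1787  0.0457]
1.82 15.98 0.04488 [-1.7  3.5 17.8] 0.067 [ 0.4668 -0.1787  0.0458]
1.902 16.28 0.04489 [-1.9  3.3 17.5] 0.172 [ 0.4668 -0.1787  0.0457]
1.983 16.58 0.04489 [-2.4  3.  17.4] 0.092 [ 0.4668 -0.1788  0.0458]
```

View pics/w5b.png

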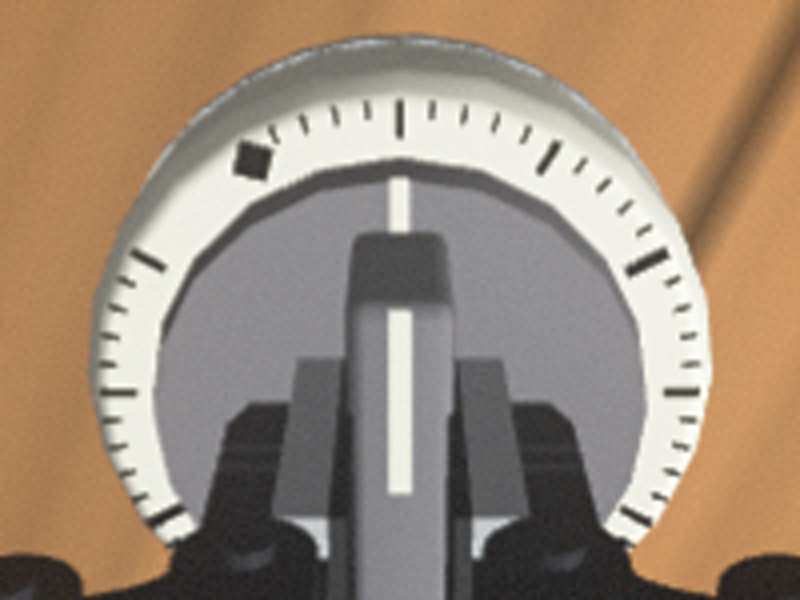

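The pointer at (400,205) lines up with the 5-minute tick at (400,118). I'll unload, release and retreat.

```bash
python3 - <<'E'
from h import *
C=np.load("base.npy")[3:];z=float(np.load("z.npy"));q=quat(1.983)
for i in range(12):
    z+=.0002;robot.move_l([*C,z],velocity=.01);F=fz(2)
    if F[2]<4:break
print(F,z)
robot.gripper_to(.4);print(fz())
robot.move_l([*C,.08],velocity=.05);robot.move_l([*C,.14],velocity=.12)
o=robot.observe();print(o["t"],fz(),o["grip_width"])
c=snap("wrist","w6");snap("top","top1")
cv2.imwrite("pics/w6b.png",cv2.resize(c["frame"][131:281,178:378,::-1],None,fx=4,fy=4,interpolation=cv2.INTER_CUBIC))
E
```

```text
[1.96317189 0.68644854 2.16641844] 0.0460879836147383
[-0.83867702  0.02526643  0.48296787]
20.2333 [0.03776321 0.10975544 0.46199001] 0.40354533806025794
```

View pics/w6b.png

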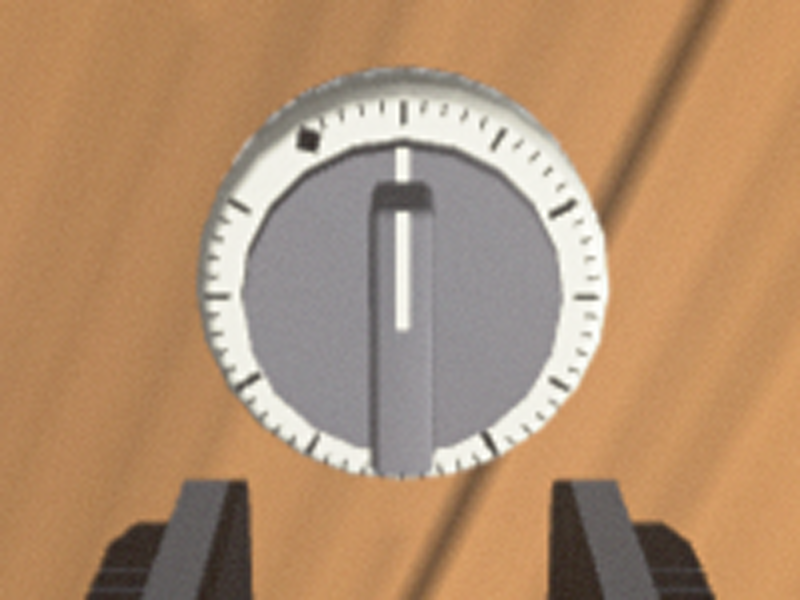

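The pointer at (403,165) sits on the 5-minute tick at (403,112), the diamond is at (308,139), and the fingers are clear.

```bash
python3 - <<'E'
from h import *
c=dict(np.load("pics/w6.npz"));print("zero",onplane(c,178+308/4,131+139/4,.034))
print(robot.close_job(),robot.observe()["t"])
E
```

```text
zero [ 0.43856094 -0.15883039  0.034     ]
the job is handed in; nothing more can be done
the job is handed in; nothing more can be done
```

The timer is set to five minutes and the job is handed in at about 20 s of the 54 s allowed. No verdict was reported.

I gripped the dial's bar, pushed the dial home and pressed down with 16 to 18 N. I wound it clockwise from about 1 to about 12.8 minutes, brought it back to 5, then eased off and let go.

- **Dial:** in the last wrist picture, with the gripper clear, the pointer sits right on the 5-minute tick.
- **Timer position:** the zero mark measures within about 0.5 mm of where it started (0.8 mm off at most during the job).
- **Force:** the highest downward press read was about 18 N.
- **Disagreements:** the zero mark measured about 34.5 mm from the axis instead of the stated 38 mm. The early torque readings, near 0 for the first 0.36 rad, were below the stated 0.20 N m. The pictures showed the dial turning in full, so neither affected the result.
- **Not checked:** I took a last top picture but did not inspect it, so I have not confirmed the bystanders from an image. The arm worked only at and above the timer.

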